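Draw one sample tin from the gravity rack

TASK

Without lifting it, push the end paint tin (the lowest one on the sloped rack) sideways along the stop strip, out of the track and wholly onto the little side shelf, then get out of the way so that the next tins roll down and the new end tin lies at the stop. Then pick the tin up from the shelf and lay it gently on its side in the shallow metal tray. Leave the mug, the brush and the can of brushes where they are.

Things in the scene. Friction and masses are not known exactly. Their poses are not given: they have to be found in the camera images.
- rack: Fixed plywood rack, a track sloping 8 degrees, 240 mm long. Origin on the table under its low end bay; +x runs uphill along the track, +y to the side shelf, z up. Floor 90 mm wide (y -45 to 45), 40 mm above the table at the origin. Side walls 32 mm high, inner faces at y = -39 and 39, begin 30 mm uphill of the origin: the end bay is open on both sides and above.
- rack_stop (a point): Where the centre of a tin lies at the stop in the end bay, 65 mm above the table; axes as the rack's. The aluminium stop strip (5 mm thick, 15 mm high) runs along the low edge of bay and shelf, its face 23 mm downhill of the origin; it is interrupted from y = 70 to 111 of the rack, so that a finger fits down beside a tin on the shelf.
- rack_shelf (a point): Centre of a tin lying against the strip on the side shelf, 89 mm along the rack's +y from rack_stop; axes as the rack's. The shelf continues the bay's floor from y = 45 to an end wall (20 mm high) at y = 133; it reaches 28 mm uphill of the rack's origin, beyond that is free space. A tin 76 mm or more out is clear of the next one; at 98 mm it meets the end wall.
- rack_seat2 (a point): Centre of the second tin's place in the track, 50 mm uphill of rack_stop
- rack_seat3 (a point): Centre of the third tin's place in the track, 100 mm uphill of rack_stop
- tin_a_center (a point): Centre of the end tin, which starts at the stop; all four tins are alike: plain steel paint tins with a paper label, 50 mm in diameter and 70 mm long, about 160 g, lying across the track; the point is the tin's centre and its y axis is the tin's long axis
- tin_b_center (a point): Centre of the second tin, which starts touching the end tin and rolls down to the stop when the bay is free (it leans on whatever fills the bay); same size
- tin_c_center (a point): Centre of the third tin; same size
- tin_d_center (a point): Centre of the fourth tin, the topmost; same size
- tray: Shallow open aluminium tray, loose, about 700 g, 160 mm along its x by 130 mm along its y, 26 mm high, walls 4 mm and floor 4 mm thick. Origin: centre of its underside. It stands left or right of the rack
- mug: White mug, 80 mm wide, 90 mm high, upright; origin at the centre of its underside. Bystander
- brush: Paintbrush 200 mm long, lying on the table to the left beyond the rack; origin under its middle. Bystander
- brush_can: Tin can 66 mm wide and 90 mm high with three brushes standing in it, 190 mm high in all, upright; origin at the centre of its underside. It stands on the other side of the rack from the tray. Bystander
Not all that is in view belongs to the job. What is shaped like the part that bears tin_c_center but black or orange is not meant.

How it is judged:
By the outcome, as a careful person would: the job done as asked, in the order asked, and still so for the second after the job is handed in, with the robot touching nothing.
It also fails if it takes over 58 s, if anything falls off the work surface, if the arm or the gripper's body presses on something with over 40 N, if the wrist force passes 120 N, or if a joint passes its speed limit or range.

ROBOT

A 6-joint arm with a two-finger parallel gripper is mounted at the origin on the work surface. World frame = base frame: x ahead of the robot, y to its left, z up, the work surface at z = 0. Lengths are in m, angles in rad, forces in N, time in s.
With the tool pointing down it reaches from about 0.35 to 0.975 m from the base axis. Payload 17.4 kg.
Tool frame: the origin (TCP) lies midway between the tips of the shut fingers; the grasp point (between the pads) lies robot.tcp_to_grasp behind it (robot.tcp_to_grasp is the distance from the TCP to the grasp point, in m); z points along the fingers, y is the line along which they close (so a half turn about z gives the same grasp; the last joint's range is limited). The gripper opens to 85 mm and grips with 20 to 120 N. Pads are 22 mm wide; open, the fingers measure 114 mm over their backs; the gripper's body (76 mm by 85 mm) begins 54 mm behind the grasp point. The pads swing forward as they close: fully open they stand 13 mm farther back than shut.
Start: joints at [1.264, 0.116, 1.442, -0, 1.584, -0.038], TCP at [0.179, 0.651, 0.231] pointing down, gripper open.
Joint ranges: [-2.83, 2.83], [-0.83, 2.19], [0.07, 2.5], [-1.14, 4.28], [0.01, 3], [-2.97, 2.97]. Speed limits (rad/s): [1.89, 1.89, 2.22, 3.14, 3.14, 3.14].

INTERFACE

Orientations are given as [roll, pitch, yaw] about the fixed x, y, z axes, in that order (R = Rz(yaw) Ry(pitch) Rx(roll)).
In Python, from rig import state, snapshot, camera_info, close_job, robot gives the robot as it stands.
- The arm moves only by the tool jog_arm, never from a script. Its argument "steps" is a list of rows, each an object with "hand": the opening, from 0 (shut) to 1 (fully open); "slide": the shift along the world's x, y, z in mm, a list of three; "turn": the turn about the world's z in rad. In form: [{"hand": hand, "slide": [tx, ty, tz], "turn": turn}, ...]. A call has 1 to 20 rows; each row is the pose to reach, as a shift and turn from the pose commanded when the call began; what a row does not reach only later rows make up. A row lasts 1/12 s, in which the tool goes at most 41.7 mm and 7.16 degrees, less where a joint would pass 70% of its speed; a pose out of reach is approached as far as the arm can. A call with a gripper value outside its range is refused whole. The fingers move at their own pace and stop on an object; the grip force is fixed at half the most. Time passes only in rows, so rows that repeat a pose let the fingers close. It gives the time, the measured TCP pose, the force, the opening and the grip force at its end, in the units of the state.
- state(): the state, without advancing time (a new reading comes with each control period).
- snapshot(name): name is "scene" or "top" or "wrist"; returns (picture, depth): 480x640x3 uint8, red, green, blue; 480x640 float32, m along the optical axis (not along the pixel's ray), 0 where there is no reading.
- camera_info(name): a dict with "fov_y" (degrees; the focal length in pixels is half the picture's height over the tangent of half this angle, whatever the lens; pixels are square), "cx", "cy" (the principal point, pixels), "extrinsics" (4x4, takes a point from camera to world coordinates); the wrist camera has in their place "hand_eye" (4x4, takes a point from camera to tool coordinates, whose origin is the TCP and whose axes are the flange's). Camera axes: x right, y down, z forward; pixel columns grow to the right and rows downward; lengths in m; the calibration is good to about 2 mm. A picture is of the moment at which its call begins: read the wrist's pose just before it. camera_info takes no time and is no camera call.
- close_job(): hands the job in; it is judged then, once.
The state is a dict: "clock": time; "qpos": joint angles; "qd": joint speeds; "tau": joint torques, N m; "tool_pos": TCP position; "tool_rot": TCP orientation; "ft_force": force on the tool from outside, world axes, zero at the start; "ft_torque": the same for the moment, N m; "finger_gap": finger opening in m; "grasp_force": force on a finger pad.
Only numpy, scipy, OpenCV 4.12 (cv2) and the standard library are available. Lean on these libraries where they do the work, as an engineer would, in place of code of your own. Each camera call takes 0.05 s, during which the arm holds its last target. There are 200 camera calls.

## Working session

There is one attempt and no reset: what is moved stays moved. The work goes in short steps, Python scripts to look and compute and a tool call to move; the robot and the scene stay as the last step left them, time stands still between calls to the robot, and variables do not carry over. Pictures are saved under pics/ and viewed, at most 10 in all, crops included, and the job is handed in when it is done.

Besides the shell and the picture viewer there is one more tool, called after "Call:" by a JSON object that holds its "api" and its "payload". jog_arm: Moves the arm, as the interface text tells. Its arguments: {"type":"object","properties":{"steps":{"type":"array"}},"required":["steps"]}

```bash
mkdir -p pics; ls; cat > h.py <<'E'
import numpy as np,cv2
from rig import state,snapshot,camera_info,robot
def grab(n,f):
    s=state();p,d=snapshot(n);cv2.imwrite(f'pics/{f}.png',p[:,:,::-1]);np.savez(f'pics/{f}.npz',d=d,pos=s['tool_pos'],rot=s['tool_rot']);return p,d
def cloud(n,f):
    z=np.load(f'pics/{f}.npz');d=z['d'];c=camera_info(n);fl=240/np.tan(np.radians(c['fov_y'])/2)
    v,u=np.mgrid[:480,:640];P=np.stack([(u-c['cx'])/fl*d,(v-c['cy'])/fl*d,d,np.ones_like(d)],-1)
    if n=='wrist':
        from scipy.spatial.transform import Rotation as R
        T=np.eye(4);r=np.array(z['rot']);T[:3,:3]=R.from_euler('xyz',r).as_matrix() if r.size==3 else r;T[:3,3]=z['pos'];E=T@np.array(c['hand_eye'])
    else:E=np.array(c['extrinsics'])
    W=(P@E.T)[...,:3];W[d==0]=np.nan;return W
E
python3 - <<'E'
from h import *
print(state()); print({k:getattr(robot,k) for k in dir(robot) if k[0]!='_'} if not isinstance(robot,dict) else robot)
grab('top','t0');grab('scene','s0')
E
```

```text
pics
{'clock': 0.0, 'qpos': array([ 1.26417515e+00,  1.16479345e-01,  1.44228401e+00,  1.51953984e-05,
        1.58402753e+00, -3.77836450e-02]), 'qd': array([-0.00046742, -0.00237197,  0.00034381,  0.00029367,  0.00142681,
        0.000622  ]), 'tau': array([-3.12990589e-03, -7.31950736e+01, -6.32541060e+01, -1.95108264e-04,
        5.89560761e-03, -6.30183035e-05]), 'tool_pos': array([0.1792189 , 0.65055954, 0.23055502]), 'tool_rot': array([-3.14039586e+00, -6.04459491e-05,  2.87275528e+00]), 'ft_force': array([ 0.52666871, -1.13741317, -0.32568854]), 'ft_torque': array([ 0.02743097, -0.01123128,  0.03469864]), 'grasp_force': 0.0, 'finger_gap': 0.08561608116815582}
{'MotionError': <class 'rig.MotionError'>, 'tcp_to_grasp': 0.0187}
```

View pics/t0.png

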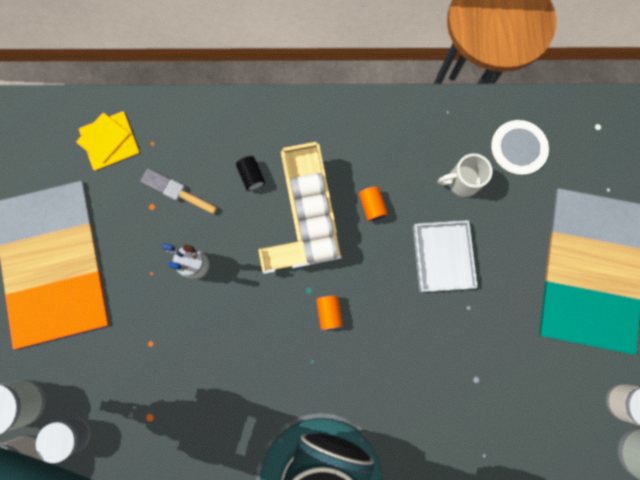

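View pics/s0.png

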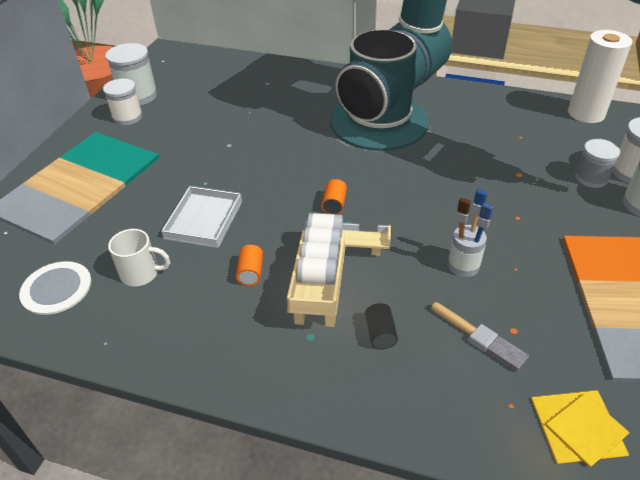

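The top view shows four white tins in the rack at about (320,249), (315,229), (314,206) and (308,185). The shelf is at (282,257), to the left, and the tray at (446,256). The black (250,173) and orange (373,203), (329,312) cylinders are decoys. The end tin is the white one at (320,249), lowest on the rack and next to the shelf. I'll check it in an enlarged crop.

```bash
python3 - <<'E'
from h import *
p=cv2.imread('pics/t0.png')[130:285,240:490]
cv2.imwrite('pics/t0c.png',cv2.resize(p,None,fx=3.2,fy=3.2,interpolation=cv2.INTER_CUBIC))
W=cloud('top','t0')
for n,u,v in [('A',320,249),('B',315,229),('C',314,206),('D',308,185),('shelf',282,257),('tray',446,256)]: print(n,W[v,u].round(3))
# height classes of the rack region
m=(W[...,2]>0.03)
print(camera_info('top'))
R=W[140:275,255:345].reshape(-1,3);
R=R[R[:,2]>.02]
xy=R[:,:2].astype(np.float32)
print(len(R),R.min(0),R.max(0))
# tray
T=W[205:305,400:490].reshape(-1,3);T=T[(T[:,2]>.015)&(T[:,2]<.05)]
r=cv2.minAreaRect(T[:,:2].astype(np.float32));print('tray',r)
E
```

```text
A [ 0.509 -0.     0.09 ]
B [0.554 0.011 0.095]
C [0.605 0.013 0.106]
D [0.652 0.027 0.114]
shelf [0.498 0.088 0.042]
tray [ 0.506 -0.303  0.004]
{'fov_y': 48.322182223554606, 'cx': 313.3327232349173, 'cy': 226.10139888355306, 'extrinsics': array([[-1.14009947e-03, -9.80300190e-01,  1.97510095e-01,
         3.22540347e-01],
       [-9.99996048e-01,  1.62522402e-03,  2.29412299e-03,
         1.21203222e-02],
       [-2.56992736e-03, -1.97506699e-01, -9.80298169e-01,
         1.27789310e+00],
       [ 0.00000000e+00,  0.00000000e+00,  0.00000000e+00,
         1.00000000e+00]])}
5670 [ 0.46006896 -0.04660623  0.02020402] [0.75539637 0.15784828 0.11724115]
tray ((0.5035399198532104, -0.2960813641548157), (0.160838782787323, 0.13156163692474365), 3.784045934677124)
```

View pics/t0c.png

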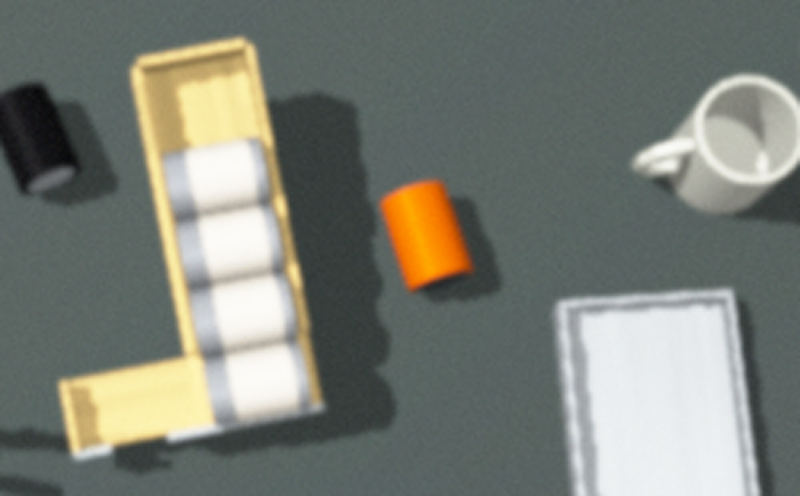

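The crop confirms the end tin: the white, lowest one at crop (258,383), level with the shelf at (135,405). Next I'll fit the rack pose to the depth data.

```bash
python3 - <<'E'
from h import *
from scipy.optimize import minimize
W=cloud('top','t0');P=W[135:285,250:350].reshape(-1,3)
P=P[np.isfinite(P[:,0])]
t=np.tan(np.radians(8))
def H(x,y):
    h=np.zeros_like(x);tr=(x>-.028)&(x<.21)&(abs(y)<.045);sh=(x>-.028)&(x<.028)&(y>=.045)&(y<.138)
    f=.04+x*t;h=np.where(tr|sh,f,h)
    h=np.where(tr&(x>.03)&(abs(y)>.039),f+.032,h)
    h=np.where((tr|sh)&(x<-.023)&~((y>.07)&(y<.111)),f+.015,h); h=np.where(sh&(y>.133),f+.02,h)
    for i in range(4):
        cx=i*.05*np.cos(np.radians(8));cz=.065+i*.05*np.sin(np.radians(8));r=.025**2-(x-cx)**2
        h=np.where((abs(y)<.035)&(r>0),cz+np.sqrt(np.maximum(r,0)),h)
    return h
def c(q):
    d=P[:,:2]-q[:2];a=q[2];x=d@[np.cos(a),np.sin(a)];y=d@[-np.sin(a),np.cos(a)]
    return np.minimum(abs(P[:,2]-H(x,y)),.03).mean()
best=min((minimize(c,[x,y,a],method='Nelder-Mead',options=dict(initial_simplex=[[x,y,a],[x+.008,y,a],[x,y+.008,a],[x,y,a+.05]])) for x in(.495,.505,.515) for y in(-.008,0,.008) for a in(.13,.2,.26)),key=lambda r:r.fun)
print(best.x,best.fun)
q=best.x;a=q[2];f=lambda x,y:(q[:2]+[x*np.cos(a)-y*np.sin(a),x*np.sin(a)+y*np.cos(a)]).round(4)
print('stop',f(0,0),'shelf',f(0,.089),'ux',np.cos(a),np.sin(a))
T=W[205:305,400:490].reshape(-1,3);T=T[(T[:,2]>.015)&(T[:,2]<.05)]
print('tray z',np.median(T[:,2]))
for n,s in [('mug',(150,205,435,500)),('can',(235,285,160,215))]:
    M=W[s[0]:s[1],s[2]:s[3]].reshape(-1,3);M=M[M[:,2]>.06];print(n,np.nanmin(M,0),np.nanmax(M,0))
E
```

```text
[0.51306114 0.00053828 0.19335306] 0.0047754663292845665
stop [5.131e-01 5.000e-04] shelf [0.496  0.0879] ux 0.9813654606282373 0.19215054693111772
tray z 0.02528881151081419
mug [ 0.6521221  -0.39726484  0.0600383 ] [ 0.73140339 -0.28393358  0.09829123]
can [0.45104401 0.26253844 0.06010201] [0.51430931 0.32934727 0.19446278]
```

Rack fit: stop at (0.513, 0.0005), yaw 0.193. Tray at (0.5035, -0.296), yaw about 0.066. I'll hover above the pushing start, with the fingers' line along the rack's y and a gap of about 40 mm. That way the trailing finger also holds the second tin back.

Call:
{"api": "jog_arm", "payload": {"steps": [{"hand":0.47,"slide":[351,-735,0],"turn":0.46},{"hand":0.47,"slide":[351,-735,0],"turn":0.46},{"hand":0.47,"slide":[351,-735,0],"turn":0.46},{"hand":0.47,"slide":[351,-735,0],"turn":0.46},{"hand":0.47,"slide":[351,-735,0],"turn":0.46},{"hand":0.47,"slide":[351,-735,0],"turn":0.46},{"hand":0.47,"slide":[351,-735,0],"turn":0.46},{"hand":0.47,"slide":[351,-735,0],"turn":0.46},{"hand":0.47,"slide":[351,-735,0],"turn":0.46},{"hand":0.47,"slide":[351,-735,0],"turn":0.46},{"hand":0.47,"slide":[351,-735,0],"turn":0.46},{"hand":0.47,"slide":[351,-735,0],"turn":0.46},{"hand":0.47,"slide":[351,-735,0],"turn":0.46},{"hand":0.47,"slide":[351,-735,0],"turn":0.46},{"hand":0.47,"slide":[351,-735,0],"turn":0.46},{"hand":0.47,"slide":[351,-735,0],"turn":0.46},{"hand":0.47,"slide":[351,-735,0],"turn":0.46},{"hand":0.47,"slide":[351,-735,0],"turn":0.46},{"hand":0.47,"slide":[351,-735,0],"turn":0.46},{"hand":0.47,"slide":[351,-735,0],"turn":0.46}]}}

```text
clock: 1.77
tool_pos: [0.5311, -0.0879, 0.2307]
tool_rot: [-3.141, -0.001, -2.952]
ft_force: [0.5, -0.2, -0.1]
finger_gap: 0.0402
grasp_force: 0.0
```

Call:
{"api": "jog_arm", "payload": {"steps": [{"hand":0.47,"slide":[0,0,0],"turn":0},{"hand":0.47,"slide":[0,0,0],"turn":0}]}}

```text
clock: 1.93
tool_pos: [0.5303, -0.0852, 0.2306]
tool_rot: [3.141, -0.001, -2.952]
ft_force: [-0.1, 0.8, -0.3]
finger_gap: 0.0403
grasp_force: 0.0
```

```bash
python3 - <<'E'
from h import *
grab('wrist','w1');print(state()['tool_pos'],state()['tool_rot'],state()['clock'])
grab('top','t1')
W=cloud('wrist','w1');Q=W.reshape(-1,3)
o=np.array([.5131,.0005]);a=.193
d=Q[:,:2]-o;x=d@[np.cos(a),np.sin(a)];y=d@[-np.sin(a),np.cos(a)]
m=(Q[:,2]>.075)&(Q[:,2]<.1)&(abs(x)<.022);print(m.sum(),np.nanpercentile(y[m],[1,50,99]))
for yy in (-.02,0,.02):
    s=m&(abs(y-yy)<.008)
    if s.sum()>20:
        # circle fit x,z
        A=np.c_[2*x[s],2*Q[s,2],np.ones(s.sum())];b=x[s]**2+Q[s,2]**2;r=np.linalg.lstsq(A,b,rcond=None)[0];print(yy,s.sum(),r[:2],np.sqrt(r[2]+r[0]**2+r[1]**2))
E
```

```text
[ 0.53004713 -0.08422754  0.23084457] [ 3.14101983e+00 -8.30244980e-04 -2.95121041e+00] 1.9833
3767 [-3.42490854e-02 -6.43907027e-06  3.56666125e-02]
-0.02 840 [-0.00161276  0.06609762] 0.024042877921306677
0 834 [-0.00166031  0.06585246] 0.024292274821772323
0.02 820 [-0.00165938  0.06597233] 0.02411331255328864
```

View pics/w1.png

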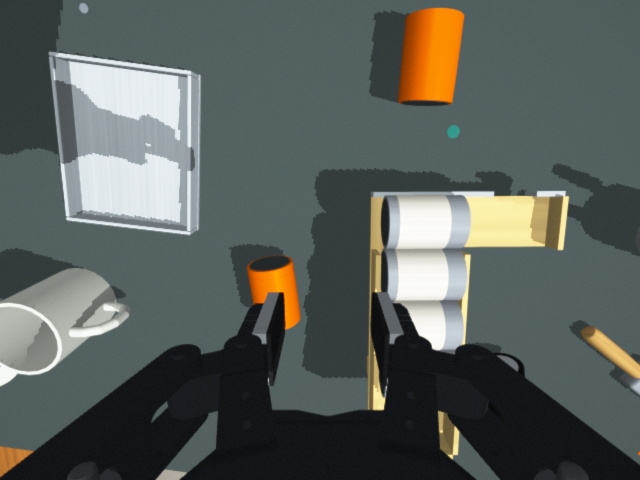

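```bash
python3 - <<'E'
from h import *
W=cloud('top','t0')
for s in [(175,230,352,395),(285,340,305,350)]:
    M=W[s[0]:s[1],s[2]:s[3]].reshape(-1,3);M=M[(M[:,2]>.02)];M=M[M[:,1]<(-.06 if s[0]<200 else 1)];print(np.nanmin(M,0),np.nanmax(M,0))
E
```

```text
[ 0.58854535 -0.16162509  0.02056374] [ 0.66811101 -0.09532898  0.0566078 ]
[ 0.33342067 -0.05045464  0.02384285] [0.40882472 0.00677067 0.05698594]
```

The end tin's centre measures at rack (-1.6, 0.7) mm, and the decoy is clear of the path. I'll descend beside the bay.

Call:
{"api": "jog_arm", "payload": {"steps": [{"hand":0.47,"slide":[-2,0,-35],"turn":0},{"hand":0.47,"slide":[-2,0,-70],"turn":0},{"hand":0.47,"slide":[-2,0,-105],"turn":0},{"hand":0.47,"slide":[-2,0,-135],"turn":0},{"hand":0.47,"slide":[-2,0,-160],"turn":0},{"hand":0.47,"slide":[-2,0,-175],"turn":0},{"hand":0.47,"slide":[-2,0,-181],"turn":0},{"hand":0.47,"slide":[-2,0,-181],"turn":0},{"hand":0.47,"slide":[-2,0,-181],"turn":0}]}}

```text
clock: 2.78
tool_pos: [0.5286, -0.0837, 0.0514]
tool_rot: [-3.141, 0.001, -2.949]
ft_force: [0.7, -0.5, 0.3]
finger_gap: 0.0402
grasp_force: 0.0
```

Call:
{"api": "jog_arm", "payload": {"steps": [{"hand":0.47,"slide":[-1,6,0],"turn":0},{"hand":0.47,"slide":[-2,12,0],"turn":0},{"hand":0.47,"slide":[-3,17,0],"turn":0},{"hand":0.47,"slide":[-4.5,23,0],"turn":0},{"hand":0.47,"slide":[-5.5,29,0],"turn":0},{"hand":0.47,"slide":[-7,35,0],"turn":0},{"hand":0.47,"slide":[-8,42,0],"turn":0},{"hand":0.47,"slide":[-9.5,49,0],"turn":0},{"hand":0.47,"slide":[-11,56,0],"turn":0},{"hand":0.47,"slide":[-12.5,63,0],"turn":0},{"hand":0.47,"slide":[-13.5,70,0],"turn":0},{"hand":0.47,"slide":[-15,77,0],"turn":0},{"hand":0.47,"slide":[-16.5,84,0],"turn":0},{"hand":0.47,"slide":[-17.5,90,0],"turn":0},{"hand":0.47,"slide":[-18,94,0],"turn":0},{"hand":0.47,"slide":[-18.5,96,0],"turn":0},{"hand":0.47,"slide":[-18.5,96,0],"turn":0}]}}

```text
clock: 4.2
tool_pos: [0.5095, 0.0124, 0.0502]
tool_rot: [3.141, -0.0, -2.95]
ft_force: [-1.3, 1.2, 0.7]
finger_gap: 0.04
grasp_force: 0.9
```

```bash
cat >> h.py <<'E'
o=np.array([.5131,.0005]);a=.193
def rk(Q):
    d=Q[...,:2]-o;return d@[np.cos(a),np.sin(a)],d@[-np.sin(a),np.cos(a)]
E
python3 - <<'E'
from h import *
grab('top','t2');p=cv2.imread('pics/t2.png')[130:285,230:390]
cv2.imwrite('pics/t2c.png',cv2.resize(p,None,fx=3.8,fy=3.8,interpolation=cv2.INTER_CUBIC))
W=cloud('top','t2');x,y=rk(W);m=(abs(x)<.03)&(y>.045)&(W[...,2]>.08)&(W[...,2]<.095)
print(m.sum(),np.percentile(y[m],[1,50,99]),np.median(x[m]))
E
```

```text
414 [0.0471902  0.28015795 0.32041162] 0.00805338606291961
```

View pics/t2c.png

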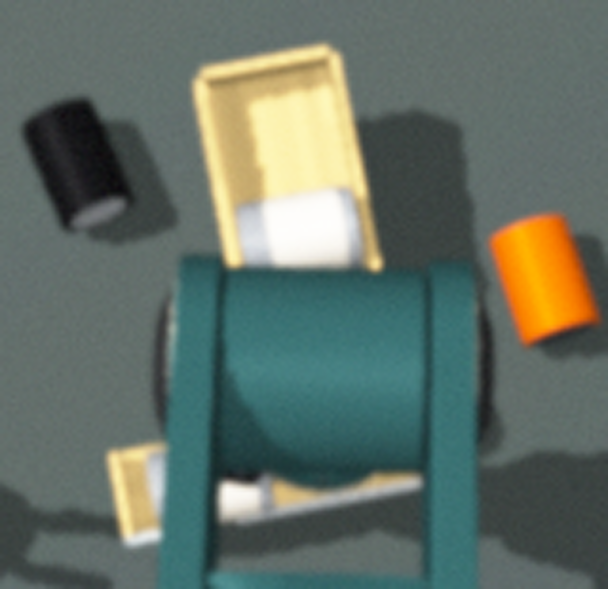

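The tin is on the shelf, its grey end at crop (155,475) and its label at (240,490). The stack behind is held back. Next, where exactly is the tin?

```bash
python3 - <<'E'
from h import *
W=cloud('top','t2');x,y=rk(W)
for lo in(.075,.082):
    m=(abs(x)<.03)&(y>.03)&(y<.15)&(W[...,2]>lo)&(W[...,2]<.095)
    print(m.sum(),np.percentile(y[m],[1,50,99]),np.percentile(x[m],[5,50,95]))
print(rk(state()['tool_pos']))
E
```

```text
158 [0.04614682 0.07208551 0.11563545] [-0.02386657 -0.01499681  0.01637552]
110 [0.0459455  0.07379755 0.11533577] [-0.0202634  -0.01336862  0.01221736]
(np.float64(-0.0012579252595276815), np.float64(0.012195593991069743))
```

The tin's centre is at about rack y = 81 mm, so I push 7 mm more and then retreat straight up.

Call:
{"api": "jog_arm", "payload": {"steps": [{"hand":0.47,"slide":[-0.7,3.5,0],"turn":0},{"hand":0.47,"slide":[-1.4,7,0],"turn":0},{"hand":0.47,"slide":[-1.4,7,0],"turn":0},{"hand":0.47,"slide":[-1.4,7,0],"turn":0},{"hand":0.47,"slide":[-1,5,0],"turn":0},{"hand":0.47,"slide":[-1,5,0],"turn":0},{"hand":0.47,"slide":[-1,5,15],"turn":0},{"hand":0.47,"slide":[-1,5,35],"turn":0},{"hand":0.47,"slide":[-1,5,65],"turn":0},{"hand":0.47,"slide":[-1,5,100],"turn":0},{"hand":0.47,"slide":[-1,5,140],"turn":0},{"hand":0.47,"slide":[-1,5,150],"turn":0},{"hand":0.6,"slide":[-1,5,150],"turn":0}]}}

```text
clock: 5.33
tool_pos: [0.51, 0.0166, 0.2043]
tool_rot: [-3.14, 0.006, -2.951]
ft_force: [-0.4, 0.1, 0.7]
finger_gap: 0.0507
grasp_force: 0.0
```

Call:
{"api": "jog_arm", "payload": {"steps": [{"hand":0.85,"slide":[-14,69,20],"turn":-1.57},{"hand":0.85,"slide":[-14,69,20],"turn":-1.57},{"hand":0.85,"slide":[-14,69,20],"turn":-1.57},{"hand":0.85,"slide":[-14,69,20],"turn":-1.57},{"hand":0.85,"slide":[-14,69,20],"turn":-1.57},{"hand":0.85,"slide":[-14,69,20],"turn":-1.57},{"hand":0.85,"slide":[-14,69,20],"turn":-1.57},{"hand":0.85,"slide":[-14,69,20],"turn":-1.57},{"hand":0.85,"slide":[-14,69,20],"turn":-1.57},{"hand":0.85,"slide":[-14,69,20],"turn":-1.57},{"hand":0.85,"slide":[-14,69,20],"turn":-1.57},{"hand":0.85,"slide":[-14,69,20],"turn":-1.57},{"hand":0.85,"slide":[-14,69,20],"turn":-1.57},{"hand":0.85,"slide":[-14,69,20],"turn":-1.57},{"hand":0.85,"slide":[-14,69,20],"turn":-1.57},{"hand":0.85,"slide":[-14,69,20],"turn":-1.57},{"hand":0.85,"slide":[-14,69,20],"turn":-1.57}]}}

```text
clock: 6.75
tool_pos: [0.4947, 0.0858, 0.22]
tool_rot: [-3.141, -0.0, 1.765]
ft_force: [0.0, 0.0, -1.1]
finger_gap: 0.0726
grasp_force: 0.0
```

```bash
python3 - <<'E'
from h import *
grab('wrist','w2');s=state();print(s['tool_pos'],s['tool_rot'],rk(s['tool_pos']))
W=cloud('wrist','w2');x,y=rk(W)
for n,c in [('A',(0,.087)),('B',(0,0))]:
    m=(abs(x)<.03)&(abs(y-c[1])<.043)&(W[...,2]>.075)&(W[...,2]<.1)
    X,Y,Z=x[m],y[m],W[...,2][m];print(n,m.sum(),np.percentile(Y,[1,99]))
    for k in(25,75):
        t=np.percentile(Y,k);q=abs(Y-t)<.008;b=X[q]**2+Z[q]**2;A=np.c_[2*X[q],2*Z[q],np.ones(q.sum())];r=np.linalg.lstsq(A,b,rcond=None)[0];print(t,r[:2],np.sqrt(r[2]+r[0]**2+r[1]**2))
E
```

```text
[0.49474843 0.08573252 0.22010268] [-3.14137735e+00  7.94745080e-06  1.76458234e+00] (np.float64(-0.0016628951798624905), np.float64(0.08716993161553906))
A 4285 [0.05485567 0.12451364]
0.07360915746671035 [-0.00186053  0.06534847] 0.024710541141145008
0.1093928471162445 [-0.00183145  0.06546691] 0.024486219505959486
B 4283 [-0.03245567  0.03759955]
-0.012624654892295823 [0.00179971 0.06802304] 0.024901375120545802
0.024602017411696694 [0.00225051 0.06833709] 0.024563871394466984
```

View pics/w2.png

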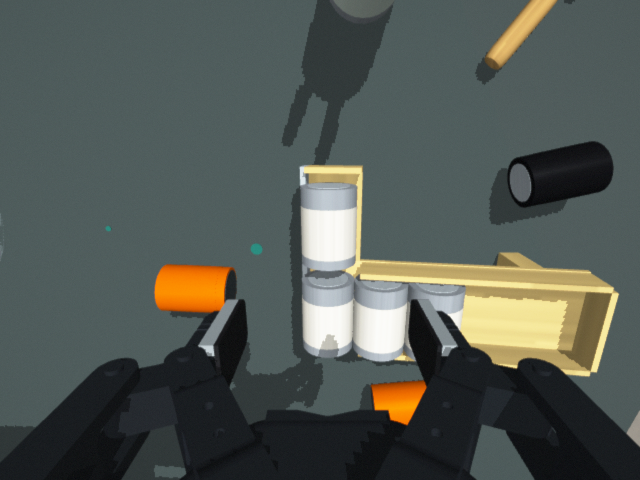

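Tin A lies straight on the shelf (label at (330,240)), centre at rack (-1.9, 89.7) mm. B is in the bay at (328,320), with C touching it. I'll descend over A and grip it.

Call:
{"api": "jog_arm", "payload": {"steps": [{"hand":0.85,"slide":[-0.5,2.5,-30],"turn":0},{"hand":0.85,"slide":[-0.5,2.5,-60],"turn":0},{"hand":0.85,"slide":[-0.5,2.5,-90],"turn":0},{"hand":0.85,"slide":[-0.5,2.5,-120],"turn":0},{"hand":0.85,"slide":[-0.5,2.5,-145],"turn":0},{"hand":0.85,"slide":[-0.5,2.5,-160],"turn":0},{"hand":0.85,"slide":[-0.5,2.5,-170],"turn":0},{"hand":0.85,"slide":[-0.5,2.5,-173],"turn":0},{"hand":0.85,"slide":[-0.5,2.5,-173],"turn":0},{"hand":0.85,"slide":[-0.5,2.5,-173],"turn":0}]}}

```text
clock: 7.63
tool_pos: [0.4948, 0.0883, 0.0484]
tool_rot: [3.14, 0.0, 1.763]
ft_force: [0.1, -0.2, 0.9]
finger_gap: 0.0725
grasp_force: 0.0
```

```bash
python3 - <<'E'
from h import *
grab('top','t3');W=cloud('top','t3');x,y=rk(W)
m=(abs(x)<.2)&(abs(y)<.02)&(W[...,2]>.06)
for b in np.arange(-.03,.2,.005):
    q=m&(abs(x-b)<.0025)
    if q.sum():print(round(b,3),q.sum(),np.median(W[...,2][q]).round(4))
E
```

```text
-0.03 16 0.3588
-0.025 62 0.0786
-0.02 56 0.0848
-0.015 49 0.0884
-0.01 52 0.0911
-0.005 46 0.0933
0.0 36 0.0922
0.005 41 0.0914
0.01 33 0.0901
0.015 30 0.0858
0.02 23 0.0792
0.025 35 0.0842
0.03 28 0.0905
0.035 23 0.0949
0.04 20 0.0973
0.045 20 0.0978
0.05 20 0.0971
0.055 16 0.096
0.06 16 0.0939
0.065 13 0.0886
0.07 17 0.084
0.075 28 0.0911
0.08 24 0.0979
0.085 31 0.102
0.09 27 0.103
0.095 29 0.1044
0.1 31 0.1037
0.105 30 0.1027
0.11 30 0.1004
0.115 28 0.0952
0.12 10 0.0907
0.13 10 0.0613
0.135 14 0.062
0.14 21 0.0613
0.145 25 0.0618
0.15 21 0.0623
0.155 29 0.0627
0.16 31 0.0637
0.165 38 0.0641
0.17 31 0.0648
0.175 36 0.0644
0.18 32 0.0659
0.185 38 0.0664
0.19 38 0.0671
0.195 31 0.0672
```

B is now at the stop and C and D have followed. Closing the grip, then lifting.

Call:
{"api": "jog_arm", "payload": {"steps": [{"hand":0.7,"slide":[0,0,0],"turn":0},{"hand":0.62,"slide":[0,0,0],"turn":0},{"hand":0.4,"slide":[0,0,0],"turn":0},{"hand":0.4,"slide":[0,0,0],"turn":0},{"hand":0.4,"slide":[0,0,0],"turn":0},{"hand":0.4,"slide":[0,0,0],"turn":0},{"hand":0.4,"slide":[0,0,0],"turn":0}]}}

```text
clock: 8.27
tool_pos: [0.4948, 0.0883, 0.0485]
tool_rot: [3.14, 0.0, 1.763]
ft_force: [-1.5, -0.9, 8.5]
finger_gap: 0.0485
grasp_force: 61.0
```

Call:
{"api": "jog_arm", "payload": {"steps": [{"hand":0.4,"slide":[0,0,8],"turn":0},{"hand":0.4,"slide":[0,0,18],"turn":0},{"hand":0.4,"slide":[0,0,35],"turn":0},{"hand":0.4,"slide":[0,0,60],"turn":0},{"hand":0.4,"slide":[0,0,90],"turn":0},{"hand":0.4,"slide":[0,0,120],"turn":0},{"hand":0.4,"slide":[0,0,140],"turn":0},{"hand":0.4,"slide":[0,0,150],"turn":0},{"hand":0.4,"slide":[0,0,150],"turn":0}]}}

```text
clock: 9.02
tool_pos: [0.4949, 0.0883, 0.2001]
tool_rot: [3.138, 0.0, 1.763]
ft_force: [0.3, 0.7, -1.3]
finger_gap: 0.0483
grasp_force: 62.4
```

Call:
{"api": "jog_arm", "payload": {"steps": [{"hand":0.4,"slide":[0,-10,0],"turn":0},{"hand":0.4,"slide":[1,-30,0],"turn":-0.03},{"hand":0.4,"slide":[1.5,-60,0],"turn":-0.06},{"hand":0.4,"slide":[2,-90,0],"turn":-0.09},{"hand":0.4,"slide":[3,-120,0],"turn":-0.12},{"hand":0.4,"slide":[3.5,-150,0],"turn":-0.126},{"hand":0.4,"slide":[4,-180,0],"turn":-0.126},{"hand":0.4,"slide":[5,-210,0],"turn":-0.126},{"hand":0.4,"slide":[6,-240,0],"turn":-0.126},{"hand":0.4,"slide":[7,-270,0],"turn":-0.126},{"hand":0.4,"slide":[7.5,-300,0],"turn":-0.126},{"hand":0.4,"slide":[8,-330,0],"turn":-0.126},{"hand":0.4,"slide":[8.5,-355,0],"turn":-0.126},{"hand":0.4,"slide":[9,-374,0],"turn":-0.126},{"hand":0.4,"slide":[9,-382,0],"turn":-0.126},{"hand":0.4,"slide":[9,-384,0],"turn":-0.126},{"hand":0.4,"slide":[9,-384,0],"turn":-0.126},{"hand":0.4,"slide":[9,-384,0],"turn":-0.126}]}}

```text
clock: 10.52
tool_pos: [0.503, -0.295, 0.1967]
tool_rot: [-3.141, -0.001, 1.637]
ft_force: [0.3, 0.2, -1.7]
finger_gap: 0.0483
grasp_force: 62.4
```

```bash
python3 - <<'E'
from h import *
grab('wrist','w3');s=state();print(s['tool_pos'],s['tool_rot'],s['grasp_force'])
W=cloud('wrist','w3').reshape(-1,3)
m=(abs(W[:,0]-.5035)<.11)&(abs(W[:,1]+.296)<.1)&(W[:,2]>.012)&(W[:,2]<.04)
print(m.sum(),cv2.minAreaRect(W[m][:,:2].astype(np.float32)))
E
```

```text
[ 0.50321037 -0.29485116  0.19700031] [-3.14130914e+00 -4.06738508e-04  1.63755825e+00] 62.43957996368408
2961 ((0.5030811429023743, -0.29466062784194946), (0.16030406951904297, 0.129734069108963), 3.670684576034546)
```

View pics/w3.png

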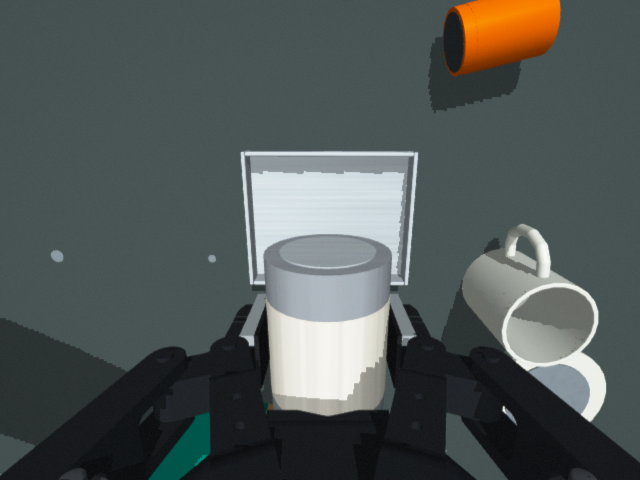

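The tin is held level and sits centred over the tray (tray corners at about (243,153) to (415,153)). Lowering.

Call:
{"api": "jog_arm", "payload": {"steps": [{"hand":0.4,"slide":[0,0,-15],"turn":0},{"hand":0.4,"slide":[0,0,-40],"turn":0},{"hand":0.4,"slide":[0,0,-65],"turn":0},{"hand":0.4,"slide":[0,0,-90],"turn":0},{"hand":0.4,"slide":[0,0,-115],"turn":0},{"hand":0.4,"slide":[0,0,-135],"turn":0},{"hand":0.4,"slide":[0,0,-152],"turn":0},{"hand":0.4,"slide":[0,0,-164],"turn":0},{"hand":0.4,"slide":[0,0,-172],"turn":0},{"hand":0.4,"slide":[0,0,-177],"turn":0},{"hand":0.4,"slide":[0,0,-180],"turn":0},{"hand":0.4,"slide":[0,0,-180],"turn":0},{"hand":0.4,"slide":[0,0,-180],"turn":0}]}}

```text
clock: 11.65
tool_pos: [0.5036, -0.2959, 0.018]
tool_rot: [3.141, 0.001, 1.637]
ft_force: [0.1, -0.8, -1.9]
finger_gap: 0.0484
grasp_force: 62.5
```

Call:
{"api": "jog_arm", "payload": {"steps": [{"hand":0.4,"slide":[0,0,-1.5],"turn":0},{"hand":0.4,"slide":[0,0,-3],"turn":0},{"hand":0.4,"slide":[0,0,-4],"turn":0},{"hand":0.4,"slide":[0,0,-4],"turn":0}]}}

```text
clock: 11.98
tool_pos: [0.5032, -0.2958, 0.0132]
tool_rot: [-3.142, 0.0, 1.637]
ft_force: [0.3, -0.4, -2.2]
finger_gap: 0.0486
grasp_force: 62.5
```

Call:
{"api": "jog_arm", "payload": {"steps": [{"hand":0.4,"slide":[0,0,-0.7],"turn":0},{"hand":0.4,"slide":[0,0,-1.4],"turn":0},{"hand":0.4,"slide":[0,0,-1.4],"turn":0},{"hand":0.4,"slide":[0,0,-1.4],"turn":0}]}}

```text
clock: 12.32
tool_pos: [0.5034, -0.2958, 0.0128]
tool_rot: [3.141, 0.0, 1.637]
ft_force: [-4.4, 2.6, 8.5]
finger_gap: 0.0484
grasp_force: 63.9
```

There is contact with the tray floor at 8.5 N, so I release and retreat upward.

Call:
{"api": "jog_arm", "payload": {"steps": [{"hand":0.58,"slide":[0,0,0],"turn":0},{"hand":0.62,"slide":[0,0,0],"turn":0},{"hand":0.68,"slide":[0,0,0],"turn":0},{"hand":0.75,"slide":[0,0,0],"turn":0},{"hand":0.8,"slide":[0,0,0],"turn":0},{"hand":0.8,"slide":[0,0,0],"turn":0},{"hand":0.8,"slide":[0,0,10],"turn":0},{"hand":0.8,"slide":[0,0,30],"turn":0},{"hand":0.8,"slide":[0,0,60],"turn":0},{"hand":0.8,"slide":[0,0,95],"turn":0},{"hand":0.8,"slide":[0,0,135],"turn":0},{"hand":0.8,"slide":[0,0,175],"turn":0},{"hand":0.8,"slide":[-50,-40,200],"turn":0},{"hand":0.8,"slide":[-90,-60,200],"turn":0},{"hand":0.8,"slide":[-100,-60,200],"turn":0},{"hand":0.8,"slide":[-100,-60,200],"turn":0},{"hand":0.8,"slide":[-100,-60,200],"turn":0}]}}

```text
clock: 13.73
tool_pos: [0.4021, -0.3565, 0.2133]
tool_rot: [3.14, 0.001, 1.634]
ft_force: [1.2, -0.4, -0.3]
finger_gap: 0.0686
grasp_force: 0.0
```

```bash
python3 - <<'E'
from h import *
grab('scene','s4');grab('top','t4')
a_=cv2.imread('pics/s4.png')[150:320,150:480];cv2.imwrite('pics/s4c.png',cv2.resize(a_,None,fx=2.3,fy=2.3,interpolation=cv2.INTER_CUBIC))
E
```

```text
(no output)
```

View pics/s4c.png

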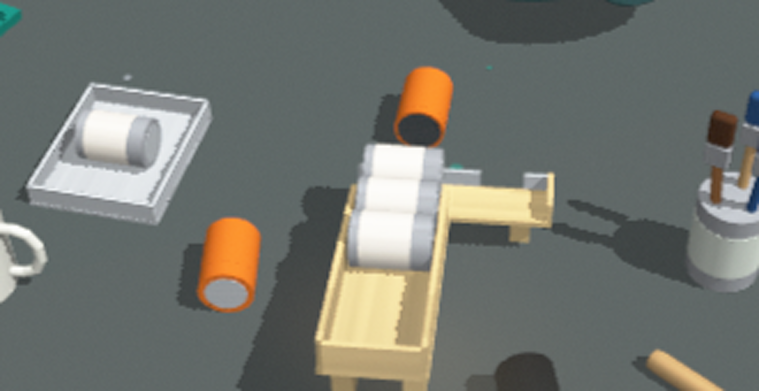

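The tin lies on its side inside the tray at crop (120,137), and three tins are seated at the stop. I'll check that nothing is still moving.

Call:
{"api": "jog_arm", "payload": {"steps": [{"hand":0.8,"slide":[0,0,0],"turn":0},{"hand":0.8,"slide":[0,0,0],"turn":0},{"hand":0.8,"slide":[0,0,0],"turn":0},{"hand":0.8,"slide":[0,0,0],"turn":0},{"hand":0.8,"slide":[0,0,0],"turn":0},{"hand":0.8,"slide":[0,0,0],"turn":0},{"hand":0.8,"slide":[0,0,0],"turn":0},{"hand":0.8,"slide":[0,0,0],"turn":0},{"hand":0.8,"slide":[0,0,0],"turn":0},{"hand":0.8,"slide":[0,0,0],"turn":0},{"hand":0.8,"slide":[0,0,0],"turn":0},{"hand":0.8,"slide":[0,0,0],"turn":0}]}}

```text
clock: 14.83
tool_pos: [0.4033, -0.3558, 0.2119]
tool_rot: [3.142, 0.0, 1.637]
ft_force: [-0.7, 0.0, -0.3]
finger_gap: 0.0689
grasp_force: 0.0
```

```bash
python3 - <<'E'
from h import *
grab('scene','s5')
for f in('s4','s5'):
    W=cloud('scene',f);m=(abs(W[...,0]-.5035)<.09)&(abs(W[...,1]+.296)<.08)&(W[...,2]>.035)&(W[...,2]<.08);P=W[m]
    t=P[P[:,2]>.048];print(m.sum(),P.mean(0),t.mean(0),np.ptp(P,0))
x,y=rk(W);m=(abs(y)<.02)&(x<.02)&(x>-.03)&(W[...,2]>.085);print('B top',x[m].mean(),W[...,2][m].max())
E
```

```text
549 [ 0.51274773 -0.2915604   0.04807047] [ 0.50777667 -0.2941836   0.05268196] [0.05633858 0.07523694 0.02518142]
552 [ 0.51294862 -0.29141575  0.04820882] [ 0.50801774 -0.29404741  0.05270819] [0.05270395 0.07459746 0.02388141]
B top 0.003272252601139643 0.09485867373420387
```

Everything is at rest, so I'm handing in.

```bash
python3 -c "from rig import close_job;print(close_job())"
```

```text
the job is handed in; nothing more can be done
None
```

The job is handed in at about 15 s on the clock: the end tin was pushed onto the shelf, the next tins rolled down to the stop, the pushed tin now lies at rest on its side in the tray, and the arm never went near the mug, brush or brush can.

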